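# Shut the supply cupboard and check that its catch has held

## Task

Swing the little plywood supply cupboard's door shut without slamming it and press it fully home until its roller catch takes. Then pull on the handle with a firm but moderate, steady tug to check that the catch holds; if the door gives, press it harder and tug again. Leave the door caught shut, let go of it, and do not disturb the craft things round it.

Things in the scene. Friction and masses are not known exactly. Their poses are not given: they have to be found in the camera images.
- cupboard: Plywood supply cupboard, fixed on the table, 280 wide (its y), 200 deep (its x), 300 high. Origin under its centre, z up; its -x side is the front, roughly towards the robot, 100 from the origin, covered by one door. The front rises straight behind the handle, so a gripper pointing straight down at it would strike the door: tilt it 30 to 45 degrees, fingers pointing down and towards the door.
- door (a joint): Door's opening angle, rad: 0 shut, growing as the free edge swings out to the front. Upright hinge at the +y edge; light friction, stays where left. Roller catch: the door stops 0.056-0.075 rad open, not caught; 11 to 18 N at the free edge (differs each time) snaps it home to 0. Caught, it has up to 2 mm play at the handle (below 0.010) and holds pulls up to 18 N; a stronger pull may open it.
- hinge (a point): Point on the hinge line, 150 above the table, at the cupboard's front left edge seen from the robot (cupboard frame x -100, y +140), level with the door's inner face. Axes as the cupboard's.
- handle (a point): Middle of the upright steel bar handle on the door's outer face: bar 12 in diameter, 120 long (90 to 210 above the table), its centre line 35 out from the door's face, 240 from the hinge line and 40 in from the free edge. Moves with the door; its -x axis points out of the door's face, z up. Grip the bar by its two sides, fingers closing along y.
- door_edge (a point): Point on the door's outer face above the handle, 245 above the table, 240 from the hinge line, 40 from the free edge: a good flat place to push. Axes as handle. The door is framed plywood, 280 wide, 276 high (22 to 298 above the table), 16 thick, about 0.75 kg.
- roller_left: Left sprung white roller (12 diameter) of the catch, inside under the cupboard's top behind the door's free edge. Not handled: named only because the tug loads it.
- roller_right: Right sprung roller of the catch, as the left one.
- coaster_a: Bystander: round wooden coaster, 90 diameter, 8 thick, on the cork mat in front of the door (the mat is 8 thick, 260 diameter). Origin under its centre. The door clears it.
- coaster_b: Bystander: six-sided wooden coaster, 80 across flats, 8 thick, on the cork mat. Origin under its centre. The door clears it.
- cup: Bystander: open steel cup, 74 diameter, 95 high, to the left in front of the cupboard. Origin under its centre.
- paint_tin: Bystander: shut grey watercolour tin, 107 x 202 x 27 high, left of the cupboard. Origin under its centre.
- pencil_tube: Bystander: black tube of coloured pencils, 80 diameter, 190 high, to the right of the cupboard. Origin under its centre.
- tape: Bystander: white roll of tape, 48 diameter, 20 high, lying on the cupboard's top. Origin under its centre.
- varnish: Bystander: amber glass jar, 60 diameter, 85 high, on the cupboard's top. Origin under its centre.
- brush: Bystander: flat paint brush, 160 long, lying to the right in front of the cupboard. Origin at its underside.

How it is judged (in metres and radians):
On the way, in this order (a step that is already met when the one before it is completed fails the run):
1. the door is pressed home past its catch (within 0.010 rad of shut, the catch not yet pulled at, rollers under 1 N) (value of joint door below 0.01 rad and contact force between anything else and roller_left below 1 N and contact force between anything else and roller_right below 1 N), for 0.2 s.
2. the caught door is tugged: its catch is loaded from inside by the pull (2.5 N or more on one of its rollers, a pull of some 3 to 5 N) for 0.2 s and it does not come open (below 0.015 rad) (value of joint door below 0.015 rad and (contact force between anything else and roller_left above 2.5 N or contact force between anything else and roller_right above 2.5 N)), for 0.2 s.
At the end, for the whole second after the job is handed in: The cupboard door is shut and caught (below 0.012 rad, under 3 mm at its free edge) and still; nothing round it or on it has moved by more than 30 mm, and the cup, pencil tube and varnish jar stand upright (within 0.35 rad) (value of joint door below 0.012 rad and velocity of joint door between -0.05 and 0.05 rad/s and not (distance of coaster_a from where it was at the start of the episode above 0.03 m) and not (distance of coaster_b from where it was at the start of the episode above 0.03 m) and not (distance of cup from where it was at the start of the episode above 0.03 m) and not (distance of paint_tin from where it was at the start of the episode above 0.03 m) and not (distance of pencil_tube from where it was at the start of the episode above 0.03 m) and not (distance of tape from where it was at the start of the episode above 0.03 m) and not (distance of varnish from where it was at the start of the episode above 0.03 m) and not (distance of brush from where it was at the start of the episode above 0.03 m) and not (angle between cup's own z axis and vertical above 0.35 rad) and not (angle between pencil_tube's own z axis and vertical above 0.35 rad) and not (angle between varnish's own z axis and vertical above 0.35 rad)); the robot touches nothing.
It fails at once if the door is slammed (swinging shut faster than 1.2 rad/s before it reaches the catch, beyond 0.09 rad) (value of joint door above 0.09 rad and velocity of joint door below -1.2 rad/s).
It fails at once if the round and six-sided wooden coasters, steel cup, paint tin, pencil tube, tape roll, varnish jar or brush moved by more than 30 mm or one of the upright ones tipped (distance of any of coaster_a, coaster_b, cup, paint_tin, pencil_tube, tape, varnish, brush from where it was at the start of the episode above 0.03 m or angle between any of cup, pencil_tube, varnish's own z axis and vertical above 0.35 rad).
It also fails if it takes over 72 s, if anything falls off the work surface, if the arm or the gripper's body presses on something with over 40 N, if the wrist force passes 120 N, or if a joint passes its speed limit or range.

## Robot

A 7-joint arm with a two-finger parallel gripper is mounted at the origin on the work surface. World frame = base frame: x ahead of the robot, y to its left, z up, the work surface at z = 0. Lengths are in mm, angles in rad, forces in N, time in s.
With the tool pointing down it reaches from about 400 to 850 mm from the base axis. Payload 10.4 kg.
Tool frame: the origin (TCP) lies at the centre of the arm's flange, where the gripper is bolted on; the fingertips stand 182 mm ahead of it and the grasp point (between the pads) lies 164 mm ahead of it; z points along the fingers, y is the line along which they close (so a half turn about z gives the same grasp; the last joint's range is limited). The gripper opens to 87 mm and grips with 3 to 60 N. Pads are 19 mm wide; open, the fingers measure 117 mm over their backs; the gripper's body (75 mm by 190 mm) begins 51 mm behind the grasp point.
Start: joints at [-1.198, 0.332, -0.065, 1.46, 0.022, 1.35, -0.088], TCP at [240.953, 576.692, 404.776] pointing down, gripper open.
Joint ranges: [-2.6, 2.6], [-0.5, 2.12], [-1.47, 1.34], [0.16, 2.42], [-1.27, 4.41], [0.06, 2.06], [-2.6, 2.6]. Speed limits (rad/s): [2.22, 2.22, 2.79, 2.79, 3.14, 3.14, 3.14].

## Interface

Orientations are given as a unit quaternion [x, y, z, w].
In Python, from workcell import r, vision gives the robot as it stands. The module is installed in compiled form; this text tells all that it offers.
- The arm moves only by the tool play_rows, never from a script. Its argument "moves" is text: rows parted by semicolons, each of 5 numbers parted by spaces: the opening, from 0 (shut) to 1 (fully open), then the shift along the tool's x, y, z in mm, then the turn about the tool's z in degrees. A call has exactly 10 rows; each row is the pose to reach, as a shift and turn from the pose commanded when the call began, along the tool's axes at that moment; what a row does not reach only later rows make up. A row lasts 1/8 s, in which the tool goes at most 62.5 mm and 10.7 degrees, less where a joint would pass 70% of its speed; a pose out of reach is approached as far as the arm can. A call with a gripper value outside its range is refused whole. The fingers move at their own pace and stop on an object; "grip_force" is the grip in N (left out, the last holds). Time passes only in rows, so rows that repeat a pose let the fingers close, or fill a call up. It gives the time, the measured TCP pose, the force, the opening and the grip force at its end, in the units of the state.
- r.sense(): the state, without advancing time (a new reading comes with each control period).
- vision.snapshot(name): name is "scene" or "top"; returns a dict with "img" (420x560x3 uint8, blue, green, red), "camera_matrix" (3x3 intrinsics, pixels), "k1" (the pictures are not rectified: a ray, as slopes to the right and down, at radius r is drawn at 1 + k1 r^2 times it, then the intrinsics apply), "R" (3x3) and "t" (3): a world point X has camera coordinates R X + t. Camera axes: x right, y down, z forward; pixel columns grow to the right and rows downward; lengths in mm; the calibration is good to about 2 mm. A picture is of the moment at which its call begins. There is no depth.
- r.finish_job(): hands the job in; it is judged then, once.
The state is a dict: "time_s": time; "joints": joint angles; "joint_velocities": joint speeds; "effort": joint torques, N m; "tool_pos": TCP position; "orientation": TCP orientation; "wrist_force": force on the tool from outside, world axes, zero at the start; "torque": the same for the moment, N m; "gripper_width": finger opening in mm; "finger_force": force on a finger pad.
Only numpy, scipy, OpenCV 4.12 (cv2) and the standard library are available. Lean on these libraries where they do the work, as an engineer would, in place of code of your own. Each camera call takes 0.05 s, during which the arm holds its last target. There are 200 camera calls.

## Working session

There is one attempt and no reset: what is moved stays moved. The work goes in short steps, Python scripts to look and compute and a tool call to move; the robot and the scene stay as the last step left them, time stands still between calls to the robot, and variables do not carry over. Pictures are saved under pics/ and viewed, at most 10 in all, crops included, and the job is handed in when it is done.

Besides the shell and the picture viewer there is one more tool, called after ">>>" by a JSON object that holds its "api" and its "payload". play_rows: Moves the arm, as the interface text tells. Its arguments: {"type":"object","properties":{"moves":{"type":"string"},"grip_force":{"type":"number"}},"required":["moves"]}

```bash
mkdir -p pics
python3 - <<'E'
from workcell import r, vision
import cv2,pickle
d={}
for n in("scene","top"):
    s=vision.snapshot(n); d[n]=s; cv2.imwrite(f"pics/{n}0.png",s["img"]); print(n,s["camera_matrix"],s["k1"],s["R"],s["t"])
pickle.dump(d,open("d0.pkl","wb"))
print(r.sense())
E
```

```text
scene [[499.96204644   0.         272.48142653]
 [  0.         499.96204644 193.31194187]
 [  0.           0.           1.        ]] -0.13062593953576626 [[ 0.0407509  -0.99912266 -0.00965775]
 [-0.94726592 -0.03555744 -0.3184697 ]
 [ 0.31784689  0.02212639 -0.94788384]] [   6.00785494  639.48073388 1233.60805131]
top [[416.67696487   0.         279.57051653]
 [  0.         416.67696487 202.63655988]
 [  0.           0.           1.        ]] -0.009688089769710634 [[-0.03010373 -0.99952721 -0.00625505]
 [-0.9965723   0.03049598 -0.07690027]
 [ 0.07705466  0.00391863 -0.99701917]] [  72.64331176  633.04728248 1017.623499  ]
{'time_s': 0.1, 'joints': array([-1.19757088,  0.33278367, -0.06468364,  1.46084106,  0.02160378,
        1.3499386 , -0.08850945]), 'joint_velocities': array([ 0.00016816, -0.00308249, -0.00070143, -0.00062256, -0.00219769,
        0.00053701,  0.00059435]), 'effort': array([ 1.34918715e-03, -6.24543715e+01,  2.44747679e-02, -3.90716994e+01,
       -6.14584261e-02,  3.65649210e-02,  3.26096790e-05]), 'tool_pos': array([240.93764383, 576.56197904, 404.05671558]), 'orientation': array([ 1.96625746e-01,  9.80478408e-01, -6.30999218e-04, -9.16870580e-05]), 'wrist_force': array([ 0.36132502, -0.02514369,  0.3524696 ]), 'torque': array([-0.0210921 , -0.02334485, -0.04131128]), 'finger_force': 0.0, 'gripper_width': 87.13281635746351}
```

View pics/scene0.png

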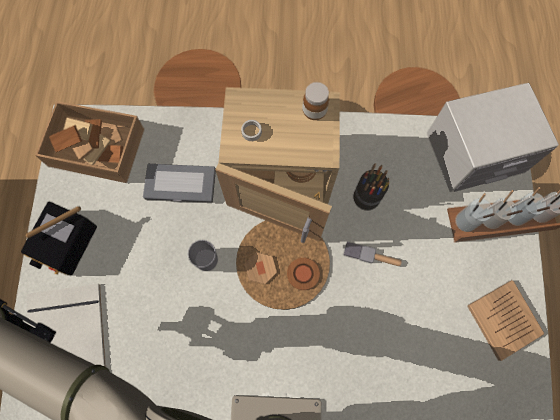

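View pics/top0.png

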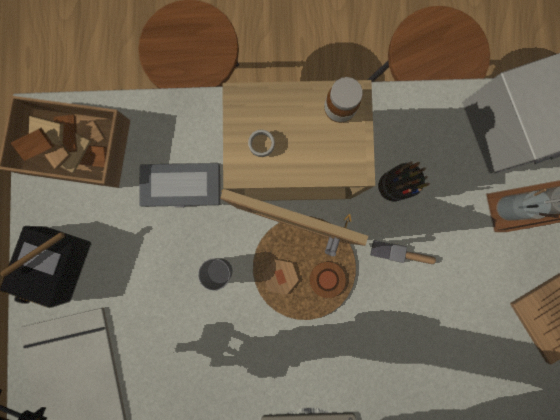

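The scene view shows the cupboard's top at about cols 222–340, rows 88–165. The door is ajar with its free end near (328,215), and the handle is near (306,228). In the top view, the cupboard top spans (222,82)–(374,187), and the door's top edge runs from (222,195) to (366,241), about 0.3 rad open. Next I'll zoom in for exact corners.

```bash
cat > h.py <<'E'
import numpy as np,cv2
def ray(s,u,v):
    K=s["camera_matrix"]; k=s["k1"]
    p=np.array([(u-K[0,2])/K[0,0],(v-K[1,2])/K[1,1]]); q=p.copy()
    for _ in range(20): q=p/(1+k*(q@q))
    R=np.array(s["R"]);t=np.array(s["t"])
    return -R.T@t, R.T@np.array([q[0],q[1],1])
def on(s,u,v,z):
    c,d=ray(s,u,v); return c+d*(z-c[2])/d[2]
def proj(s,X):
    c=np.array(s["R"])@X+s["t"]; q=c[:2]/c[2]; q=q*(1+s["k1"]*(q@q)); K=s["camera_matrix"]
    return q[0]*K[0,0]+K[0,2],q[1]*K[1,1]+K[1,2]
E
python3 - <<'E'
import pickle,cv2,numpy as np
from h import *
d=pickle.load(open("d0.pkl","rb"))
cv2.imwrite("pics/topc.png",cv2.resize(d["top"]["img"][70:265,205:385],None,fx=3,fy=3,interpolation=cv2.INTER_CUBIC))
cv2.imwrite("pics/scenec.png",cv2.resize(d["scene"]["img"][80:245,205:355],None,fx=3.6,fy=3.6,interpolation=cv2.INTER_CUBIC))
for n,c in(("top",[(222,82),(373,82),(375,187),(222,187)]),("scene",[(226,88),(341,91),(338,167),(219,164)])):
    for p in c: print(n,p,on(d[n],*p,300).round(1))
for p in[(222,193),(367,240),(364,245)]: print(on(d["top"],*p,298).round(1))
E
```

```text
top (222, 82) [844.8 153.9 300. ]
top (373, 82) [ 835.7 -130.1  300. ]
top (375, 187) [ 637.2 -124.3  300. ]
top (222, 187) [645.9 157.7 300. ]
scene (226, 88) [841.8 151.8 300. ]
scene (341, 91) [ 843.6 -130.4  300. ]
scene (338, 167) [ 642.9 -122.   300. ]
scene (219, 164) [640.2 153.2 300. ]
[634.9 158.2 298. ]
[ 540.4 -105.5  298. ]
[531.5 -99.6 298. ]
```

View pics/topc.png

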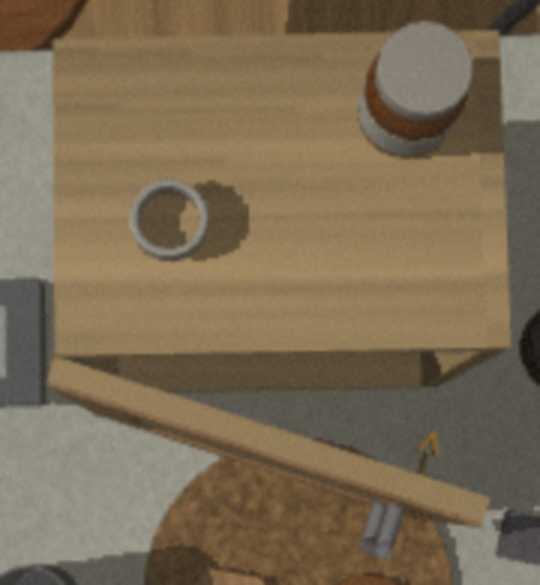

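View pics/scenec.png

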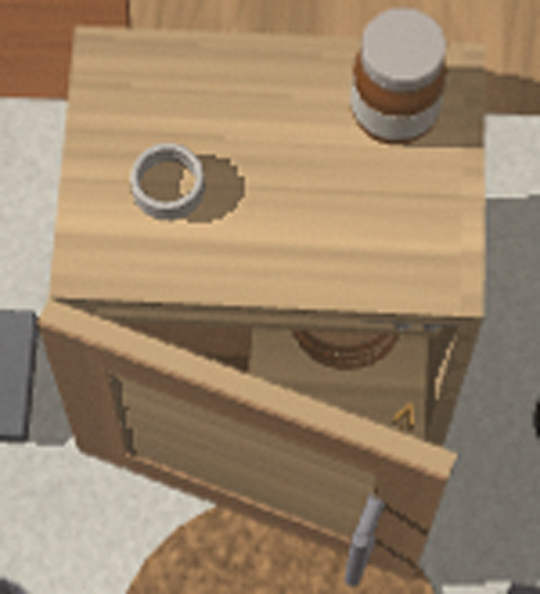

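Run:
```python
import pickle,numpy as np
from h import *
d=pickle.load(open("d0.pkl","rb"))
T=[(223,188.7),(374.7,185.3),(222.7,83.3),(371.7,80.3)]; S=[(219.4,162.8),(339.4,168.1),(226.1,87.5),(339.7,93.3)]
loc=np.array([(-100,140),(-100,-140),(100,140),(100,-140)],float)
for n,c in(("top",T),("scene",S)):
    P=np.array([on(d[n],*p,300)[:2] for p in c]); m=P.mean(0); Q=P-m
    th=np.arctan2((loc[:,0]*Q[:,1]-loc[:,1]*Q[:,0]).sum(),(loc*Q).sum())
    R=np.array([[np.cos(th),-np.sin(th)],[np.sin(th),np.cos(th)]])
    print(n,m.round(1),round(th,4),"hinge",(m+R@[-100,140]).round(1),"res",(P-m-loc@R.T).round(1).tolist())
for n,c in(("top",[(221,197.3),(364.3,245),(368.3,236)]),("scene",[(216.7,168.9),(328.6,212),(332,207)])):
    P=[on(d[n],*p,298)[:2] for p in c]; print(n,np.round(P,1).tolist(),"len",np.linalg.norm(P[1]-P[0]).round(1),"ang",np.arctan2(*(P[1]-P[0])).round(4))
```

```text
top [741.1  14.2] -0.0127 hinge [642.9 155.5] res [[-0.2, 0.4], [1.0, 0.7], [-0.6, -0.3], [-0.2, -0.8]]
scene [740.9  12.9] -0.0132 hinge [642.8 154.2] res [[0.4, -1.7], [1.2, 0.5], [0.4, 0.0], [-2.0, 1.2]]
top [[627.0, 160.2], [531.5, -100.1], [547.6, -108.2]] len 277.2 ang -2.7898
scene [[628.6, 157.9], [534.5, -101.0], [546.5, -108.6]] len 275.5 ang -2.7929
```

The two views agree: the cupboard centre is at (741, 13.5), yaw −0.013, the hinge at (643, 155), and the door is about 0.338 rad open. The tool's x axis already lies close to the door's outward normal. I'll move to a spot in front of the upper door face with the fingers closed.

>>> {"api": "play_rows", "payload": {"moves": "0 0 0 -10 0; 0 -15 -15 -21 0; 0 -40 -42 -21 0; 0 -75 -78 -21 0; 0 -110 -115 -21 0; 0 -145 -151 -21 0; 0 -180 -188 -21 0; 0 -215 -224 -21 0; 0 -245 -255 -21 0; 0 -260 -271 -21 0", "grip_force": 20}}

```text
time_s: 1.35
tool_pos: [377.2, 224.1, 426.6]
orientation: [0.198, 0.98, 0.001, 0.0]
wrist_force: [0.0, 0.5, 0.4]
gripper_width: 1.7
finger_force: 0.0
```

>>> {"api": "play_rows", "payload": {"moves": "0 -15 -15 0 0; 0 -40 -42 0 0; 0 -75 -78 0 0; 0 -110 -115 0 0; 0 -140 -146 0 0; 0 -165 -172 0 0; 0 -185 -193 0 0; 0 -195 -203 0 0; 0 -199 -207 0 0; 0 -199 -207 0 0"}}

```text
time_s: 2.6
tool_pos: [480.1, -40.7, 425.8]
orientation: [0.196, 0.981, 0.0, -0.0]
wrist_force: [-0.1, -0.4, -0.6]
gripper_width: 0.7
finger_force: 0.0
```

```bash
cat >> h.py <<'E'
H=np.array([642.9,155.0]); T0=.013
def P(q,out,rr=240):
    a=q+T0; s,c=np.sin(a),np.cos(a); return H+rr*np.array([-s,-c])+out*np.array([-c,s])
def axes(o):
    from scipy.spatial.transform import Rotation
    return Rotation.from_quat(o).as_matrix()
def rel(st,q,out,rr=240):
    R=axes(st["orientation"]); d=np.append(P(q,out,rr)-st["tool_pos"][:2],0)@R
    cur=np.arctan2(R[1,0],-R[0,0])
    return d[:2].round(1), round(np.degrees((q+T0)-cur),1)
E
python3 - <<'E'
from workcell import r
from h import *
st=r.sense()
for q in(.338,.3,.25,.2,.15,.1,.07,.05,0,-.03): print(q,rel(st,q,25.5))
E
```

```text
0.338 (array([-60. ,   2.4]), np.float64(-2.5))
0.3 (array([-69.2,   2. ]), np.float64(-4.7))
0.25 (array([-81.2,   2. ]), np.float64(-7.6))
0.2 (array([-93.3,   2.6]), np.float64(-10.4))
0.15 (array([-105.3,    3.9]), np.float64(-13.3))
0.1 (array([-117.2,    5.7]), np.float64(-16.2))
0.07 (array([-124.3,    7. ]), np.float64(-17.9))
0.05 (array([-129. ,    8.1]), np.float64(-19.0))
0 (array([-140.7,   11.1]), np.float64(-21.9))
-0.03 (array([-147.6,   13.2]), np.float64(-23.6))
```

>>> {"api": "play_rows", "payload": {"moves": "0 -12 0 0 -1; 0 -28 1 0 -2; 0 -42 2 0 -3; 0 -50 2 0 -4; 0 -56 2 0 -4; 0 -61 2 0 -5; 0 -66 2 0 -6; 0 -71 2 0 -7; 0 -76 2 0 -8; 0 -81 2 0 -8"}}

```text
time_s: 3.85
tool_pos: [556.0, -70.8, 425.7]
orientation: [0.128, 0.992, 0.0, -0.0]
wrist_force: [-0.5, 0.8, -0.2]
gripper_width: 0.8
finger_force: 0.2
```

>>> {"api": "play_rows", "payload": {"moves": "0 -5 -1 0 -1; 0 -9 -2 0 -2; 0 -14 -2 0 -3; 0 -18 -3 0 -4; 0 -22 -3 0 -5; 0 -26 -4 0 -6; 0 -30 -4 0 -7; 0 -34 -4 0 -8; 0 -38 -4 0 -9; 0 -40 -4 0 -9"}}

```text
time_s: 5.1
tool_pos: [593.6, -84.7, 425.7]
orientation: [0.049, 0.999, 0.0, -0.0]
wrist_force: [-0.1, 0.4, 0.4]
gripper_width: 0.5
finger_force: 0.2
```

Run:
```python
from workcell import r,vision
from h import *
st=r.sense();print(st["wrist_force"],st["tool_pos"])
for q in(.1,.07,.05,0,-.03): print(q,rel(st,q,25.5))
s=vision.snapshot("top"); cv2.imwrite("pics/top1.png",cv2.resize(s["img"][70:265,205:385],None,fx=3,fy=3))
```

```text
[-0.13141117  0.35250791  0.386669  ] [593.61611101 -84.70088452 425.66358239]
0.1 (array([3.5, 3.8]), np.float64(0.8))
0.07 (array([-3.7,  3. ]), np.float64(-0.9))
0.05 (array([-8.5,  2.6]), np.float64(-2.0))
0 (array([-20.6,   2.1]), np.float64(-4.9))
-0.03 (array([-27.8,   2.1]), np.float64(-6.6))
```

View pics/top1.png

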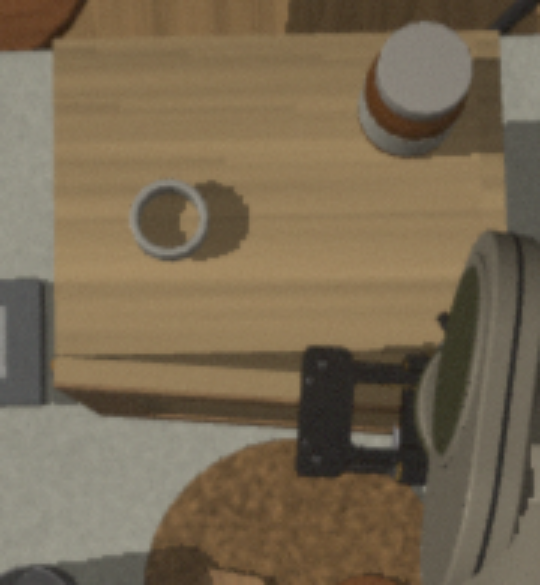

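The door is nearly shut, about 0.08 rad open, with its top edge running from (55,370) towards the gripper. Now I'll press towards the catch.

>>> {"api": "play_rows", "payload": {"moves": "0 -2 1 0 -1; 0 -4 1 0 -1; 0 -6 2 0 -2; 0 -8 2 0 -2; 0 -9 2 0 -3; 0 -10 2 0 -3; 0 -11 2 0 -4; 0 -12 2 0 -4; 0 -12 2 0 -5; 0 -12 2 0 -5"}}

```text
time_s: 6.4
tool_pos: [603.5, -85.4, 425.7]
orientation: [0.007, 1.0, 0.0, -0.003]
wrist_force: [-21.6, -1.6, 9.7]
gripper_width: 0.5
finger_force: 10.6
```

>>> {"api": "play_rows", "payload": {"moves": "0 -0.5 0 0 0; 0 -1 0 0 0; 0 -1.5 0 0 0; 0 -2 0 0 0; 0 -2.5 0 0 0; 0 -3 0 0 0; 0 -3 0 0 0; 0 -3 0 0 0; 0 -3 0 0 0; 0 -3 0 0 0"}}

```text
time_s: 7.65
tool_pos: [608.6, -83.7, 425.7]
orientation: [0.006, 1.0, 0.0, 0.0]
wrist_force: [-0.1, 0.4, -0.9]
gripper_width: 0.3
finger_force: 0.2
```

It snapped. Now I'll follow up to confirm it's home.

>>> {"api": "play_rows", "payload": {"moves": "0 -1 0 0 0; 0 -2 0 0 0; 0 -3 0 0 0; 0 -4 0 0 0; 0 -5 0 0 0; 0 -5.5 0 0 0; 0 -6 0 0 0; 0 -6.5 0 0 0; 0 -7 0 0 0; 0 -7 0 0 0"}}

```text
time_s: 8.9
tool_pos: [614.8, -84.1, 425.7]
orientation: [0.006, 1.0, 0.0, -0.001]
wrist_force: [-9.1, -0.0, 3.3]
gripper_width: 0.1
finger_force: 4.5
```

The face is at x≈614.8 against 614.3 predicted for shut, so the door is home. I'll back off, open the fingers and lower in front of the handle.

>>> {"api": "play_rows", "payload": {"moves": "0 5 0 0 0; 0 20 0 0 0; 0.5 45 0 0 0; 1 65 0 0 0; 1 68 0 10 0; 1 68 0 25 0; 1 68 0 45 0; 1 68 0 60 0; 1 68 0 70 0; 1 68 0 72 0"}}

```text
time_s: 10.15
tool_pos: [547.6, -83.2, 353.0]
orientation: [0.006, 1.0, -0.0, -0.001]
wrist_force: [0.4, -0.7, 0.0]
gripper_width: 72.3
finger_force: 0.0
```

Run:
```python
from workcell import r,vision
from h import *
st=r.sense();print(st["wrist_force"],st["tool_pos"],st["gripper_width"],rel(st,0,58))
s=vision.snapshot("scene"); cv2.imwrite("pics/scene2.png",cv2.resize(s["img"][80:265,205:385],None,fx=3,fy=3))
print(proj(s,np.append(P(0,51),210)),proj(s,np.append(P(0,51),90)))
```

```text
[ 0.35118337 -0.67273771  0.01841724] [547.56678819 -83.19782886 352.95532941] 72.29996772899491 (array([-34.2,  -0.6]), np.float64(0.1))
(np.float64(318.42236734195757), np.float64(200.62574220628127)) (np.float64(314.93610371865736), np.float64(214.31224246698585))
```

View pics/scene2.png

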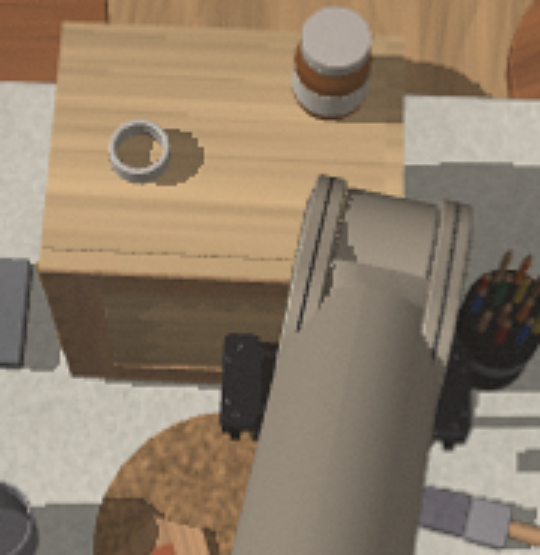

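The door looks flush, with the gripper level in front of it and the pencil tube clear at about (505,330). I'll move in over the bar.

>>> {"api": "play_rows", "payload": {"moves": "1 -5 0 0 0; 1 -10 0 0 0; 1 -15 0 0 0; 1 -20 0 0 0; 1 -24 0 0 0; 1 -27 0 0 0; 1 -30 0 0 0; 1 -32 0 0 0; 1 -33 0 0 0; 1 -34 0 0 0"}}

```text
time_s: 11.45
tool_pos: [581.5, -83.7, 353.7]
orientation: [0.006, 1.0, 0.0, -0.0]
wrist_force: [-0.3, -0.2, -0.4]
gripper_width: 86.9
finger_force: 0.0
```

>>> {"api": "play_rows", "payload": {"moves": "0.6 0 0 0 0; 0.4 0 0 0 0; 0.25 0 0 0 0; 0.2 0 0 0 0; 0.15 0 0 0 0; 0.1 0 0 0 0; 0.05 0 0 0 0; 0.05 0 0 0 0; 0.05 0 0 0 0; 0.05 0 0 0 0", "grip_force": 15}}

```text
time_s: 12.7
tool_pos: [581.5, -83.5, 353.7]
orientation: [0.006, 1.0, 0.0, -0.0]
wrist_force: [0.5, 0.3, -0.0]
gripper_width: 11.2
finger_force: 15.0
```

>>> {"api": "play_rows", "payload": {"moves": "0.05 0.3 0 0 0; 0.05 0.6 0 0 0; 0.05 0.9 0 0 0; 0.05 1.2 0 0 0; 0.05 1.5 0 0 0; 0.05 1.8 0 0 0; 0.05 2 0 0 0; 0.05 2 0 0 0; 0.05 2 0 0 0; 0.05 2 0 0 0", "grip_force": 25}}

```text
time_s: 13.95
tool_pos: [579.6, -83.3, 353.7]
orientation: [0.006, 1.0, 0.0, 0.0]
wrist_force: [3.7, 4.5, -1.4]
gripper_width: 11.1
finger_force: 25.0
```

>>> {"api": "play_rows", "payload": {"moves": "0.05 0.1 0 0 0; 0.05 0.2 0 0 0; 0.05 0.3 0 0 0; 0.05 0.4 0 0 0; 0.05 0.5 0 0 0; 0.05 0.5 0 0 0; 0.05 0.5 0 0 0; 0.05 0.5 0 0 0; 0.05 0.5 0 0 0; 0.05 0.5 0 0 0"}}

```text
time_s: 15.2
tool_pos: [579.4, -83.2, 353.7]
orientation: [0.006, 1.0, 0.0, 0.001]
wrist_force: [4.5, 3.8, -2.5]
gripper_width: 10.8
finger_force: 25.0
```

>>> {"api": "play_rows", "payload": {"moves": "0.05 0.1 0 0 0; 0.05 0.2 0 0 0; 0.05 0.3 0 0 0; 0.05 0.4 0 0 0; 0.05 0.5 0 0 0; 0.05 0.6 0 0 0; 0.05 0.6 0 0 0; 0.05 0.6 0 0 0; 0.05 0.6 0 0 0; 0.05 0.6 0 0 0"}}

```text
time_s: 16.45
tool_pos: [579.0, -83.1, 353.8]
orientation: [0.006, 1.0, 0.0, 0.001]
wrist_force: [6.9, 3.5, -4.3]
gripper_width: 11.0
finger_force: 25.0
```

>>> {"api": "play_rows", "payload": {"moves": "0.05 0.1 0 0 0; 0.05 0.2 0 0 0; 0.05 0.3 0 0 0; 0.05 0.4 0 0 0; 0.05 0.4 0 0 0; 0.05 0.4 0 0 0; 0.05 0.4 0 0 0; 0.05 0.4 0 0 0; 0.05 0.4 0 0 0; 0.05 0.4 0 0 0"}}

```text
time_s: 17.7
tool_pos: [578.8, -83.1, 353.8]
orientation: [0.006, 1.0, 0.0, 0.001]
wrist_force: [9.4, 3.8, -5.6]
gripper_width: 10.9
finger_force: 25.0
```

The catch held a steady 9.4 N pull with about 2.7 mm of movement. I'll ease the door back, release it and withdraw.

>>> {"api": "play_rows", "payload": {"moves": "0.05 -0.5 0 0 0; 0.05 -1 0 0 0; 0.05 -1.5 0 0 0; 0.05 -2 0 0 0; 0.05 -2.5 0 0 0; 0.05 -3 0 0 0; 0.05 -3.3 0 0 0; 0.05 -3.3 0 0 0; 0.05 -3.3 0 0 0; 0.05 -3.3 0 0 0"}}

```text
time_s: 18.95
tool_pos: [581.3, -83.6, 353.7]
orientation: [0.006, 1.0, 0.0, -0.0]
wrist_force: [0.4, 4.0, -0.2]
gripper_width: 11.4
finger_force: 25.0
```

>>> {"api": "play_rows", "payload": {"moves": "0.2 -3.3 0 0 0; 0.5 -3.3 0 0 0; 0.8 -3.3 0 0 0; 1 -3.3 0 0 0; 1 -3.3 0 0 0; 1 -3 0 0 0; 1 0 0 0 0; 1 10 0 0 0; 1 25 0 0 0; 1 35 0 0 0"}}

```text
time_s: 20.2
tool_pos: [545.3, -83.3, 353.8]
orientation: [0.006, 1.0, 0.0, -0.0]
wrist_force: [0.1, 1.1, 0.9]
gripper_width: 86.4
finger_force: 0.0
```

>>> {"api": "play_rows", "payload": {"moves": "1 15 0 0 0; 1 35 0 0 0; 1 55 0 0 0; 1 65 0 -10 0; 1 70 0 -30 0; 1 70 0 -50 0; 1 70 0 -70 0; 1 70 0 -75 0; 1 70 0 -75 0; 1 70 0 -75 0"}}

```text
time_s: 21.45
tool_pos: [476.2, -82.3, 428.0]
orientation: [0.006, 1.0, -0.0, -0.001]
wrist_force: [-0.7, 0.1, 0.1]
gripper_width: 87.1
finger_force: 0.0
```

Run:
```python
from workcell import r,vision
from h import *
st=r.sense();print(st["wrist_force"],st["tool_pos"],st["gripper_width"])
s=vision.snapshot("top"); cv2.imwrite("pics/top3.png",cv2.resize(s["img"][70:285,195:435],None,fx=2.7,fy=2.7))
for rr in(0,140,280): print(proj(s,np.append(P(0,16,rr),298)))
```

```text
[-0.66877564  0.10680596  0.11592741] [476.18302525 -82.3105547  428.02484331] 87.0525744096446
(np.float64(223.67830667241665), np.float64(197.28256517640247))
(np.float64(299.4892302521907), np.float64(195.94611249996706))
(np.float64(375.39744489604504), np.float64(194.61202386405472))
```

View pics/top3.png

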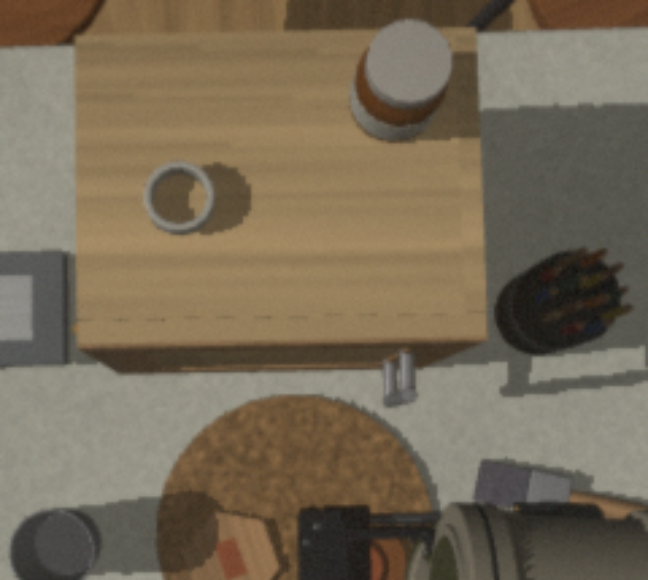

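The door is shut flush: its seam runs parallel from (78,320) to (485,315). Everything round it stands where it was, and the gripper is clear.

```bash
python3 -c "
from workcell import r
print(r.finish_job())"
```

```text
the job is handed in; nothing more can be done
None
```

The door is pressed home and caught, its catch held a steady tug of about 9 N, the gripper has let go and backed clear, and the job is handed in; no verdict came back.

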